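# Fetch the bamboo box from behind the spices

### The arm

A 6-joint arm with a two-finger parallel gripper is mounted at the origin on the work surface. World frame = base frame: x ahead of the robot, y to its left, z up, the work surface at z = 0. Lengths are in m, angles in degrees, forces in N, time in s.
With the tool pointing down it reaches from about 0.35 to 0.875 m from the base axis. Payload 4.2 kg.
Tool frame: the origin (TCP) lies midway between the tips of the shut fingers; the grasp point (between the pads) lies 19 mm behind it; z points along the fingers, y is the line along which they close (so a half turn about z gives the same grasp; the last joint's range is limited). The gripper opens to 87 mm and grips with 3 to 60 N. Pads are 19 mm wide; open, the fingers measure 117 mm over their backs; the gripper's body (75 mm by 190 mm) begins 51 mm behind the grasp point.
Start: joints at [85.061, 22.042, 0.453, 0, -68.411, -14.817], TCP at [0.211, 0.588, 0.223] pointing down, gripper open.
Joint ranges: [-179.83, 179.83], [-69.29, 118.12], [-61.27, 80.66], [-181.25, 117.63], [-171.15, -9.14], [-177.46, 177.46]. Speed limits (degrees/s): [159.86, 159.86, 180, 180, 180, 180].

### API

Orientations are given as [roll, pitch, yaw] about the fixed x, y, z axes, in that order (R = Rz(yaw) Ry(pitch) Rx(roll)).
In Python, from workcell import env gives the robot as it stands. The module is installed in compiled form; this text tells all that it offers. Calls block until the motion is done:
- env.goto(position, orientation): joint-space move of the TCP to a pose.
- env.move_straight(position, rotation=None, rate=0.15, force_limit=None): straight line of the TCP; rotation=None keeps the orientation; rate is the mean speed in m/s. With force_limit (N) it stops when the force on the tool has changed by that much, and returns True; else False.
- env.set_joints(angles): joint-space move.
- env.gripper_to(opening, grasp_force=None): opening from 0.0 (shut) to 1.0 (fully open); grasp_force is the grip in N (None keeps the last); returns when the fingers have stopped.
- env.dwell(seconds).
- env.inverse_kinematics(position, orientation): joint angles nearest the present ones, or None.
- env.read_state(): the state.
- env.grab_frame(name): name is "scene" or "top"; returns a dict with "image" (480x640x3 uint8, blue, green, red), "fx", "fy", "cx", "cy" (pixels), "position" and "orientation" of the camera in the world. Camera axes: x right, y up, looking along -z (the intrinsics and any distortion apply to the point x, -y, -z); pixel columns grow to the right and rows downward; lengths in m; the calibration is good to about 2 mm. A picture is of the moment at which its call begins. There is no depth.
A pose or a line that the arm cannot do raises env.Unreachable and nothing moves.
- env.close_job(): hands the job in; it is judged then, once.
Trained networks look in a picture, given as the dict that the camera call returned (one of the last four; its "shot" number tells which), for a name from the list of things; names that differ only in an ending like _2 or _b are one class to them, and where a whole thing is asked for, a point or a joint stands for the part that bears it (a point fixed in the world has none). Each returns a list of dicts, best first, with "score" (0 to 1); they miss things now and then, are a little off and sometimes report something else, mostly with a low value. They report only what shows in the picture. A call takes as long as a camera call.
- env.search_frame(picture, thing): "xyz" ([x, y, z] in m, in world coordinates, good to about 4 mm: the middle of the surface that is visible of it).
- env.trace(picture, thing): "mask" (480x640 bool, what is visible of it).
The state is a dict: "clock": time; "joint_positions": joint angles; "qvel": joint speeds; "joint_torque": joint torques, N m; "position": TCP position; "tool_rot": TCP orientation; "force": force on the tool from outside, world axes, zero at the start; "wrist_torque": the same for the moment, N m; "opening": opening from 0.0 (shut) to 1.0 (fully open); "finger_force": force on a finger pad.
Only numpy, scipy, OpenCV 4.12 (cv2) and the standard library are available. Lean on these libraries where they do the work, as an engineer would, in place of code of your own. Each camera call takes 0.05 s, during which the arm holds its last target. There are 200 camera calls.

### The job

First clear the spice jar, the square tin and the pepper mill off their coasters to the marble side board, and only then fetch the low bamboo box from behind them and set it centred on the turntable. When the box is there, put the jar, the tin and the mill back, each centred on the coaster it came from. Keep all of them upright.

Things in the scene. Friction and masses are not known exactly. Their poses are not given: they have to be found in the camera images.
- jar: Round glass spice jar, closed, 100 mm tall: glass body 48 mm in diameter up to 76 mm, then a 43 mm steel twist cap from 80 to 100 mm. Origin: centre of the underside, z up. Stands on the round coaster at the start.
- tin: Square metal tin, closed, 46 x 46 mm and 100 mm tall, darker lid. Origin: centre of the underside, z up, x and y normal to its side faces. Stands on the square coaster at the start.
- mill: Round turned-wood pepper mill, 130 mm tall: foot 50 mm in diameter, waist 36 mm at height 45 mm, straight 42 mm head from 75 to 115 mm, small steel knob (16 mm) on top. Origin: centre of the underside, z up. Stands on the hexagonal coaster at the start.
- box: Low bamboo box with its sliding lid shut (the lid stays in place), 84 mm long (its x), 52 mm wide (its y), 34 mm tall. Origin: centre of the underside, z up. It lies on the dark wooden spice board (200 x 240 x 8 mm, fixed) behind the three coasters, boxed in by the taller things.
- coaster_round: Round cork coaster, fixed on the spice board, 66 mm in diameter, 5 mm thick. Origin: centre of its underside, 8 mm above the table (its top is 13 mm above the table). x of all three coasters points to the back of the spice board, where the box is. Which coaster lies left, middle or right changes; the middle one is 92 mm from the outer two (centres), which are 144 mm apart.
- coaster_square: Square cork coaster, fixed on the spice board, 66 x 66 mm, 5 mm thick. Origin and axes as for the round one.
- coaster_hex: Hexagonal cork coaster, fixed on the spice board, 66 mm across its flats, 5 mm thick. Origin and axes as for the round one.
- side_board: White marble serving board, the side area, fixed and empty at the start: 260 mm long (its x), 130 mm wide (its y), 12 mm thick. Origin: centre of its underside, at table height; its top is 12 mm above the table. On the robot's left or right.
- turntable: White plastic turntable (lazy Susan) 190 mm in diameter on a fixed grey foot, empty at the start; its platter turns with slight friction and its top is 26 mm above the table. Origin: on its axis, at table height. On the other side from the marble board.

How it is judged:
By the outcome, as a careful person would: the job done as asked, in the order asked, and still so for the second after the job is handed in, with the robot touching nothing.
It also fails if it takes over 131 s, if anything falls off the work surface, if the arm or the gripper's body presses on something with over 40 N, if the wrist force passes 120 N, or if a joint passes its speed limit or range.

## Working session

There is one attempt and no reset: what is moved stays moved. The work goes in short steps, each a Python script; the robot and the scene stay as the last script left them, time stands still between calls to the robot, and variables do not carry over. Pictures are saved under pics/ and viewed, at most 14 in all, crops included, and the job is handed in when it is done.

```bash
mkdir -p pics; python3 - <<'E'
from workcell import env
import cv2,numpy as np
for n in ("scene","top"):
    f=env.grab_frame(n); cv2.imwrite(f"pics/{n}0.png",f["image"])
    print(n,{k:v for k,v in f.items() if k!="image"})
    for t in "jar tin mill box coaster_round coaster_square coaster_hex side_board turntable".split():
        print(t,[(np.round(d["xyz"],4).tolist(),round(d["score"],2)) for d in env.search_frame(f,t)][:2])
s=env.read_state();print(s)
E
```

```text
scene {'fx': 572.809308808015, 'fy': 572.809308808015, 'cx': 310.12828621746513, 'cy': 243.72987345902112, 'position': array([ 1.18282556, -0.36251759,  1.02416255]), 'orientation': array([36.81507711, -0.92765091, 59.69283567]), 'shot': 1}
jar [([0.5974, 0.0714, 0.0867], 0.69), ([0.5379, 0.0383, 0.0136], 0.18)]
tin [([0.5866, -0.0639, 0.0915], 0.55)]
mill [([0.5381, 0.0069, 0.0908], 0.82)]
box [([0.6226, 0.0114, 0.0436], 0.91)]
coaster_round [([0.6061, 0.0684, 0.014], 0.52)]
coaster_square [([0.5967, -0.0726, 0.0078], 0.66)]
coaster_hex [([0.541, 0.0379, 0.0149], 0.58)]
side_board [([0.4647, 0.3223, 0.0114], 0.65)]
turntable [([0.4556, -0.3191, 0.0259], 0.58)]
top {'fx': 440.05343854089085, 'fy': 440.05343854089085, 'cx': 315.5715043262908, 'cy': 233.56244345651052, 'position': array([0.50459795, 0.00101623, 0.75993491]), 'orientation': array([  3.33124476,  -1.05200274, -89.99802038]), 'shot': 2}
jar [([0.5864, 0.0778, 0.1134], 0.8)]
tin [([0.5626, -0.059, 0.1166], 0.69)]
mill [([0.526, 0.0158, 0.1334], 0.61), ([0.5562, -0.0352, 0.0141], 0.44)]
box [([0.6098, 0.0108, 0.0413], 0.68)
[... 261 characters left out ...]
5], 0.91)]
{'clock': 1.0, 'joint_positions': array([ 8.50619126e+01,  2.20391369e+01,  4.52083551e-01, -6.42152294e-04,
       -6.84090066e+01, -1.48156869e+01]), 'qvel': array([ 0.01403256, -0.06466469,  0.0176826 ,  0.02525305, -0.00311242,
        0.01619339]), 'joint_torque': array([-9.11158604e-04, -3.90471339e+01,  1.87624437e+01,  4.22446758e+00,
        1.54707319e-02, -3.17326760e-05]), 'position': array([0.21121346, 0.58821037, 0.22257151]), 'tool_rot': array([-1.79996344e+02,  1.58476602e-03, -1.97540105e+01]), 'force': array([-0.07636264, -0.43163177, -0.50296945]), 'wrist_torque': array([-0.03435653, -0.00123172, -0.02658795]), 'finger_force': 0.0, 'opening': 0.9980192789790485}
```

View pics/scene0.png

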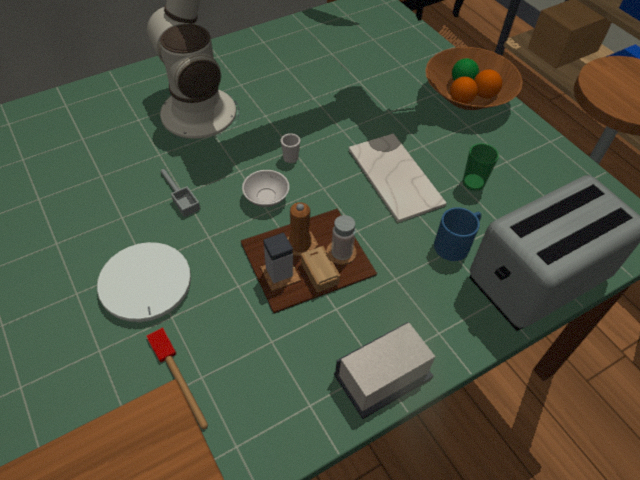

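View pics/top0.png

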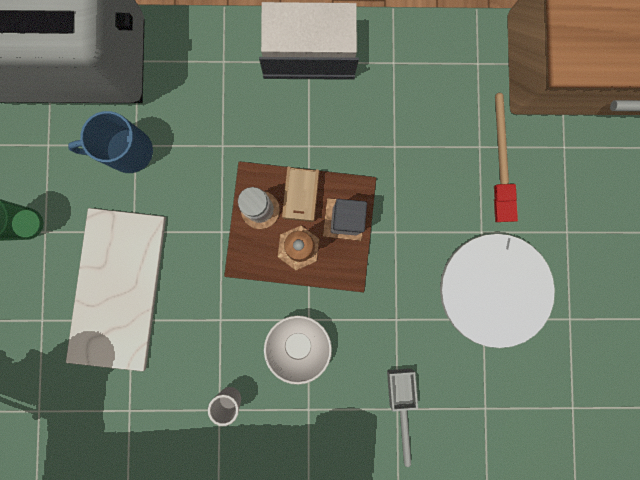

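The top view (up = +x, left = +y) shows the jar at (258,205) on the round coaster, the mill at (298,246) on the hex coaster in front, the tin at (348,217) on the square coaster and the box at (300,194). The marble is at (117,290) on the left and the turntable at (498,290) on the right. Next I'll fit poses by silhouette in both views.

```bash
cat >fit.py <<'E'
from workcell import env
import cv2,numpy as np
from scipy.optimize import minimize
from scipy.spatial.transform import Rotation as R
def proj(f,P):
    p=(np.asarray(P)-f["position"])@R.from_euler('xyz',f["orientation"],degrees=True).as_matrix()
    return np.c_[f["cx"]+f["fx"]*p[:,0]/-p[:,2], f["cy"]-f["fy"]*p[:,1]/-p[:,2]]
a=np.linspace(0,2*np.pi,48,endpoint=False)
def cyl(secs): return np.vstack([np.c_[d/2*np.cos(a),d/2*np.sin(a),0*a+z] for d,z in secs])
def pris(x,y,z0,z1): return np.array([[i*x/2,j*y/2,z] for z in(z0,z1) for i,j in((-1,-1),(-1,1),(1,1),(1,-1))])
# list of convex parts, base z
hx=np.radians(np.arange(0,360,60)+30)
M=dict(jar=([cyl([(.048,0),(.048,.076)]),cyl([(.043,.076),(.043,.1)])],.013),
 tin=([pris(.046,.046,0,.1)],.013),
 mill=([cyl([(.05,0),(.036,.045)]),cyl([(.036,.045),(.042,.075)]),cyl([(.042,.075),(.042,.115)]),cyl([(.016,.115),(.016,.13)])],.013),
 box=([pris(.084,.052,0,.034)],.008),
 side_board=([pris(.26,.13,0,.012)],0.),turntable=([cyl([(.19,.012),(.19,.026)])],0.))
def render(f,parts,x,y,z,yaw,S=4):
    m=np.zeros((480*S,640*S),np.uint8);c,s=np.cos(yaw),np.sin(yaw)
    for P in parts:
        W=P@np.array([[c,s,0],[-s,c,0],[0,0,1]])+[x,y,z]
        h=cv2.convexHull(((proj(f,W)+.5)*S-.5).astype(np.float32))
        cv2.fillConvexPoly(m,np.round(h).astype(np.int32),255)
    return cv2.resize(m,(640,480),interpolation=cv2.INTER_AREA)/255.
def best(f,n,near=None):
    L=env.trace(f,n)
    return (L[0]["mask"],L[0]["score"]) if L else (None,0)
def iou_cost(v,views,parts,z,round_):
    c=0
    for f,m,ign in views:
        r=render(f,parts,v[0],v[1],z,0 if round_ else v[2]/10.)*~ign
        c+=1-np.minimum(r,m).sum()/np.maximum(r,m*~ign).sum()
    return c/len(views)
def fit(views,n,x0,yaws=(0,),z=None,parts=None):
    parts,z=parts or M[n][0],M[n][1] if z is None else z
    rd=n in("jar","mill","turntable");b=None
    for y in yaws:
        v0=[x0[0],x0[1]]+([] if rd else [y*10])
        sim=np.array([v0]+[[v0[k]+((.015 if k<2 else 1.5) if k==i else 0) for k in range(len(v0))] for i in range(len(v0))])
        r=minimize(iou_cost,v0,(views,parts,z,rd),method="Nelder-Mead",options=dict(initial_simplex=sim,xatol=2e-4,fatol=1e-5))
        if b is None or r.fun<b.fun:b=r
    x=b.x; return x[0],x[1],0 if rd else np.degrees(x[2]/10),b.fun
E
cat >est.py <<'E'
from fit import *
F=[env.grab_frame(n) for n in("scene","top")]
X0=dict(jar=(.575,.075),tin=(.56,-.058),mill=(.525,.015),box=(.61,.01),side_board=(.45,.322),turntable=(.454,-.315))
mk={}
for i,f in enumerate(F):
    for n in list(X0)+["coaster_round","coaster_square","coaster_hex"]: mk[n,i]=best(f,n)
occ={"box":("jar","tin","mill")}
for n in X0:
    V=[]
    for i,f in enumerate(F):
        m,s=mk[n,i]
        if m is None: print(n,i,"none");continue
        ign=np.zeros((480,640),bool)
        for o in ("jar","tin","mill"):
            if o!=n and mk[o,i][0] is not None: ign|=mk[o,i][0]
        V.append((f,m,ign))
    for vs,l in((V,"both"),(V[:1],"scene"),(V[1:],"top")):
        if vs: print(n,l,np.round(fit(vs,n,X0[n],np.radians([-30,-10,10,30]) if n in("tin","box","side_board") else (0,)),4))
# coasters: rigid triple
C={"coaster_round":(0,.072),"coaster_hex":(-.0573,0),"coaster_square":(0,-.072)}
cp=dict(coaster_round=[cyl([(.066,0),(.066,.005)])],coaster_square=[pris(.066,.066,0,.005)],
 coaster_hex=None)
for hexoff in(0,30):
    h=np.radians(np.arange(0,360,60)+hexoff);r=.033/np.cos(np.pi/6)
    cp["coaster_hex"]=[np.vstack([np.c_[r*np.cos(h),r*np.sin(h),0*h+z] for z in(0,.005)])]
    parts=[p+[*C[k],0] for k in C for p in cp[k]]
    V=[]
    for i,f in enumerate(F):
        ign=np.zeros((480,640),bool);m=ign.copy()
        for o in("jar","tin","mill","box"):ign|=cv2.dilate(mk[o,i][0].astype(np.uint8),np.ones((3,3)))>0
        for k in C:
            if mk[k,i][0] is not None:m|=mk[k,i][0]
        V.append((f,m,ign))
    for vs,l in((V,"both"),(V[:1],"scene"),(V[1:],"top")):
        q=fit(vs,"c",(.575,.005),[np.radians(-7)],.008,parts);print("coasters",hexoff,l,np.round(q,4))
        c,s=np.cos(np.radians(q[2])),np.sin(np.radians(q[2]))
        print({k:np.round([q[0]+c*u-s*w,q[1]+s*u+c*w],4).tolist() for k,(u,w) in C.items()})
print({k:round(v[1],2) for k,v in mk.items()})
im=F[1]["image"].copy()
for k,v in mk.items():
    if k[1]==1 and v[0] is not None: cv2.drawContours(im,cv2.findContours(v[0].astype(np.uint8),0,2)[0],-1,(255,0,255) if "coa" in k[0] else (0,255,255),1)
cv2.imwrite("pics/m1.png",cv2.resize(im[130:310,200:400],(800,720))[:600])
E
time python3 est.py
```

```text
jar both [0.5902 0.0831 0.     0.0622]
jar scene [0.5888 0.0845 0.     0.0745]
jar top [0.5908 0.0831 0.     0.0396]
tin both [ 0.5699 -0.0615 -7.5275  0.0882]
tin scene [  0.567   -0.0598 -11.9541   0.0759]
tin top [ 0.57   -0.0616 -5.4737  0.0668]
mill both [0.5253 0.014  0.     0.0567]
mill scene [0.5236 0.0153 0.     0.0515]
mill top [0.5257 0.0142 0.     0.0462]
box both [ 0.6122  0.0145 -6.4228  0.0765]
box scene [ 0.6111  0.015  -8.0229  0.0551]
box top [ 0.6137  0.0137 -5.8604  0.0891]
side_board both [ 0.455   0.324  -6.5229  0.0299]
side_board scene [ 0.4548  0.3244 -6.6814  0.0283]
side_board top [ 0.4559  0.3236 -6.5414  0.0298]
turntable both [ 0.4528 -0.3169  0.      0.0232]
turntable scene [ 0.4518 -0.3158  0.      0.0262]
turntable top [ 0.4534 -0.3173  0.      0.0143]
coasters 0 both [ 0.5813  0.0109 -6.1599  0.2971]
{'coaster_round': [0.5891, 0.0825], 'coaster_hex': [0.5244, 0.017], 'coaster_square': [0.5736, -0.0607]}
coasters 0 scene [ 0.5742  0.0118 -2.6362  0.3453]
{'coaster_round': [0.5775, 0.0838], 'coaster_hex': [0.517, 0.0145], 'coaster_square': [0.5709, -0.
[... 381 characters left out ...]
und': [0.5765, 0.0834], 'coaster_hex': [0.5166, 0.0136], 'coaster_square': [0.5711, -0.0605]}
coasters 30 top [ 0.5816  0.0108 -6.1988  0.2336]
{'coaster_round': [0.5894, 0.0824], 'coaster_hex': [0.5247, 0.017], 'coaster_square': [0.5739, -0.0608]}
{('jar', 0): 0.7, ('tin', 0): 0.84, ('mill', 0): 0.63, ('box', 0): 0.95, ('side_board', 0): 0.97, ('turntable', 0): 0.82, ('coaster_round', 0): 0.5, ('coaster_square', 0): 0.85, ('coaster_hex', 0): 0.31, ('jar', 1): 0.62, ('tin', 1): 0.75, ('mill', 1): 0.96, ('box', 1): 0.81, ('side_board', 1): 0.66, ('turntable', 1): 0.83, ('coaster_round', 1): 0.76, ('coaster_square', 1): 0.56, ('coaster_hex', 1): 0.82}
real	1m7.250s
user	1m19.950s
sys	0m46.224s
```

The fits agree to about 2 mm, and everything shares a yaw of about -6.4°. I'll move the mill first, closing along y.

```bash
cat >act.py <<'E'
from workcell import env
import numpy as np
YAW=-6.4;RPY=[180,0,YAW]
H=dict(mill=.076,jar=.043,tin=.051,box=.0075)   # TCP above underside
W=dict(mill=.042,jar=.048,tin=.046,box=.052)
c,s=np.cos(np.radians(-6.5)),np.sin(np.radians(-6.5))
def side(u,w=0): return np.array([.455+c*u-s*w,.3237+s*u+c*w])
SIDE=dict(mill=side(-.1),tin=side(.025),jar=side(.095))
FAST=.28
def pick(n,xy,base,travel,carry,yaw=YAW):
    p=[*xy,base+H[n]]
    env.move_straight([*xy,travel],rotation=[180,0,yaw],rate=FAST)
    env.gripper_to(min(1,(W[n]+.026)/.087))
    env.move_straight(p,rate=.15)
    env.gripper_to(0,grasp_force=30)
    o=env.read_state()["opening"]*.087
    print(n,"grip mm",o*1e3,"F",env.read_state()["finger_force"],flush=True)
    assert abs(o-W[n])<.006
    env.move_straight([*xy,carry+H[n]],rate=.18)
    print("held",env.read_state()["opening"]*87,env.read_state()["force"].round(2))
def place(n,xy,base,carry,travel,yaw=YAW):
    env.move_straight([*xy,carry+H[n]],rotation=[180,0,yaw],rate=.22)
    env.move_straight([*xy,base+H[n]+.006],rate=.15)
    hit=env.move_straight([*xy,base+H[n]-.002],rate=.03,force_limit=3)
    st=env.read_state();print("place",n,hit,"dz mm",(st["position"][2]-base-H[n])*1e3)
    env.gripper_to(min(1,(W[n]+.026)/.087))
    env.move_straight([*xy,travel],rate=.2)
    print("clock",env.read_state()["clock"],flush=True)
E
python3 - <<'E'
from act import *
pick("mill",(.5253,.0145),.013,.22,.10)
place("mill",SIDE["mill"],.012,.08,.2)
E
```

```text
mill grip mm 41.23067429571213 F 29.973352534143487
held 41.578694271360156 [ 0.75 -0.22 -3.09]
place mill True dz mm 0.2057579573854218
clock 11.55
```

```bash
python3 - <<'E'
from act import *
pick("jar",(.5902,.0833),.013,.19,.08)
place("jar",SIDE["jar"],.012,.06,.19)
pick("tin",(.5697,-.0612),.013,.19,.13)
place("tin",SIDE["tin"],.012,.13,.2)
import cv2
for n in("scene","top"): cv2.imwrite(f"pics/{n}2.png",env.grab_frame(n)["image"])
E
```

```text
jar grip mm 47.23195897906407 F 29.999949345365167
held 47.03067374039234 [-0.09  0.2  -1.62]
place jar True dz mm 0.2775612944974082
clock 19.0833
tin grip mm 46.46832870151903 F 29.870506498509002
held 46.48958150272309 [ 0.11 -0.13 -1.42]
place tin True dz mm 0.18250289661232016
clock 27.975
```

View pics/scene2.png

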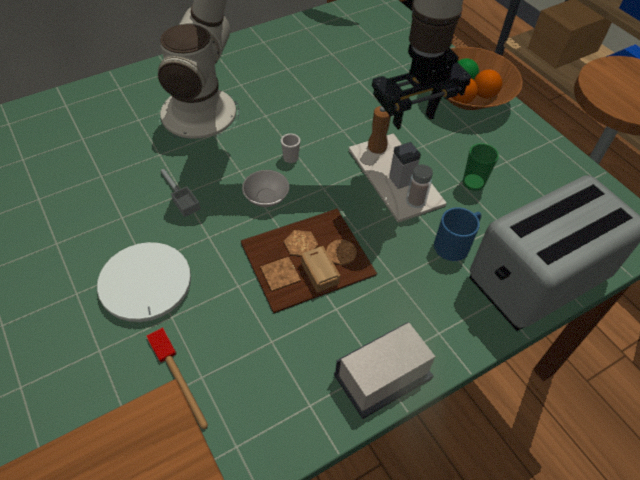

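View pics/top2.png

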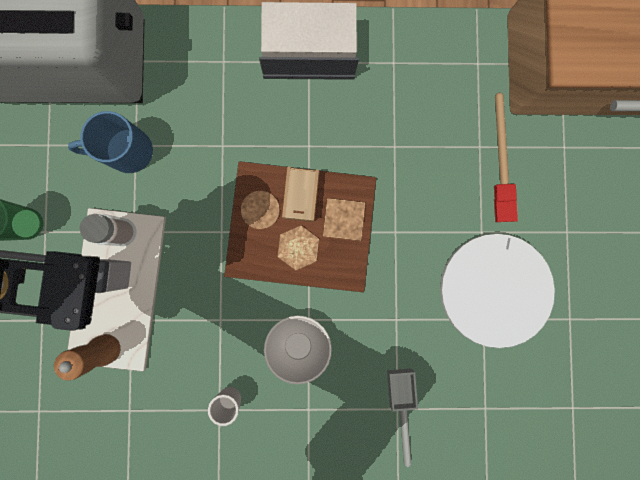

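All three stand upright on the marble and the coasters are bare. Next I'll re-fit the coasters and the box without occlusion.

```bash
python3 - <<'E'
from fit import *
F=[env.grab_frame(n) for n in("scene","top")]
h=np.radians(np.arange(0,360,60));r=.033/np.cos(np.pi/6)
M["coaster_hex"]=([np.vstack([np.c_[r*np.cos(h),r*np.sin(h),0*h+z] for z in(0,.005)])],.008)
M["coaster_square"]=([pris(.066,.066,0,.005)],.008)
M["coaster_round"]=([cyl([(.066,0),(.066,.005)])],.008)
ig=np.zeros((480,640),bool)
for n,x0 in dict(box=(.612,.0145),coaster_round=(.589,.0826),coaster_hex=(.5245,.017),coaster_square=(.5737,-.0607)).items():
    V=[]
    for f in F:
        m,sc=best(f,n); V.append((f,m,ig)); 
    for vs,l in((V,"both"),(V[:1],"scene"),(V[1:],"top")):
        if vs[0][1] is not None: print(n,l,np.round(fit(vs,n,x0,[np.radians(-6.4)]),4))
E
```

```text
box both [ 0.6127  0.0138 -5.5049  0.0591]
box scene [ 0.612   0.0148 -5.8034  0.0607]
box top [ 0.6131  0.0134 -5.3548  0.0485]
coaster_round both [  0.589    0.0828 -14.5444   0.1157]
coaster_round scene [ 0.5882  0.0858 -7.2453  0.1612]
coaster_round top [ 0.589   0.0828 -8.242   0.0639]
coaster_hex top [ 0.5247  0.0172 -6.3142  0.0674]
coaster_square both [ 0.573  -0.0605 -6.6289  0.0594]
coaster_square scene [ 0.5719 -0.0593 -7.928   0.0774]
coaster_square top [ 0.5737 -0.0603 -6.6076  0.0326]
```

```bash
python3 - <<'E'
from act import *
pick("box",(.6127,.0141),.008,.2,.08,yaw=-5.6)
place("box",(.4528,-.3169),.026,.07,.15,yaw=-5.6)
pick("jar",SIDE["jar"],.012,.2,.07)
place("jar",(.589,.083),.013,.07,.15)
from fit import *
cv2.imwrite("pics/top3.png",env.grab_frame("top")["image"])
f=env.grab_frame("top");f2=env.grab_frame("scene");ig=np.zeros((480,640),bool)
for n,x0,z in(("box",(.4528,-.3169),.026),("turntable",(.4528,-.3169),0)):
    print(n,np.round(fit([(f,best(f,n)[0],ig)],n,x0,[-.1],z),4),np.round(fit([(f2,best(f2,n)[0],ig)],n,x0,[-.1],z),4))
E
```

```text
box grip mm 51.5584453554116 F 29.999297414906323
held 52.222940006548356 [-0.99 -0.   -2.41]
place box True dz mm 0.1560611197149002
clock 36.9
jar grip mm 47.53473374626023 F 29.976647949661128
held 47.12366472879486 [ 0.55  0.55 -1.94]
place jar True dz mm 0.19013323206497346
clock 45.3
box [ 0.4543 -0.3186 -5.7755  0.033 ] [ 0.454  -0.3168 -4.8958  0.0725]
turntable [ 0.4528 -0.3169  0.      1.    ] [ 0.4514 -0.3158  0.      0.2278]
```

View pics/top3.png

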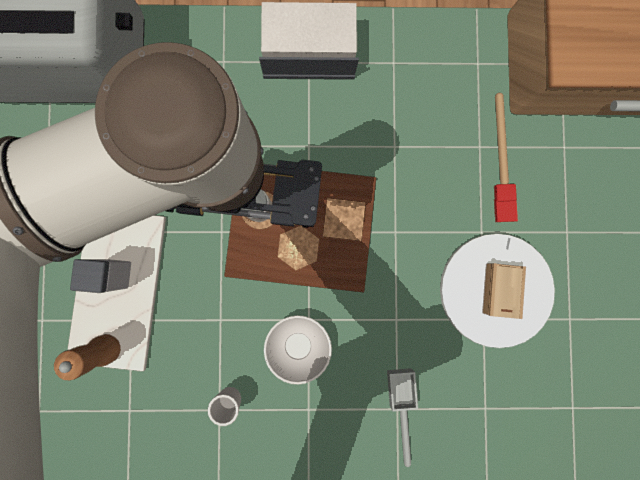

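The box sits within about 2 mm of the platter's centre, so I'll put the tin and the mill back.

```bash
python3 - <<'E'
from act import *
pick("tin",SIDE["tin"],.012,.2,.14)
place("tin",(.573,-.0604),.013,.14,.2)
pick("mill",SIDE["mill"],.012,.25,.08)
place("mill",(.5243,.0174),.013,.08,.25)
env.move_straight([.35,.33,.25],rate=.28)
from fit import *
F=[env.grab_frame(n) for n in("scene","top")]
for n,f in zip(("scene","top"),F): cv2.imwrite(f"pics/{n}4.png",f["image"])
ig=np.zeros((480,640),bool)
for n,x0,z in(("box",(.4528,-.3169),.026),("jar",(.589,.083),.013),("tin",(.573,-.0604),.013),("mill",(.5243,.0174),.013)):
    for f in F:
        m=best(f,n)[0]
        if m is not None: print(n,np.round(fit([(f,m,ig)],n,x0,[-.1],z),4))
print(env.read_state()["clock"])
E
```

```text
tin grip mm 46.42864929378124 F 29.85590278665768
held 46.162190704765784 [-0.7  -0.01 -1.72]
place tin True dz mm 0.0811469173498322
clock 54.3333
mill grip mm 41.23203537563783 F 29.94348171798265
held 41.343906124478536 [-0.5  -0.81 -2.7 ]
place mill True dz mm 0.12161722058710855
clock 63.225
box [ 0.4534 -0.3166 -4.8835  0.0421]
box [ 0.4546 -0.3186 -5.7603  0.0232]
jar [0.59   0.0852 0.     0.0522]
jar [0.5911 0.0841 0.     0.0424]
tin [  0.5733  -0.0587 -12.5194   0.076 ]
tin [ 0.5755 -0.0599 -5.2788  0.0345]
mill [0.5253 0.0191 0.     0.0721]
mill [0.5267 0.0181 0.     0.0452]
65.15
```

View pics/scene4.png

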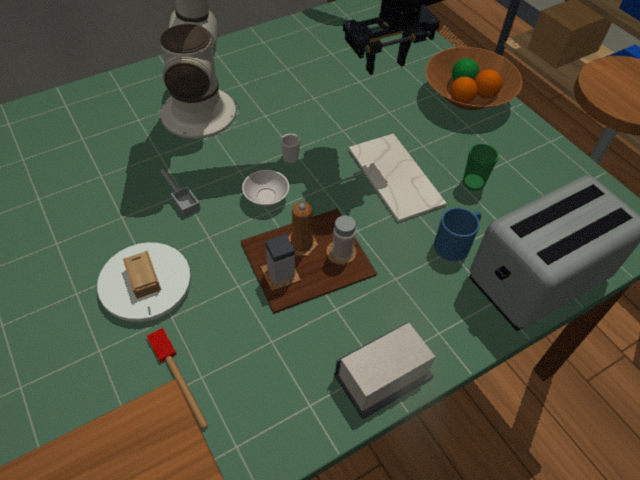

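View pics/top4.png

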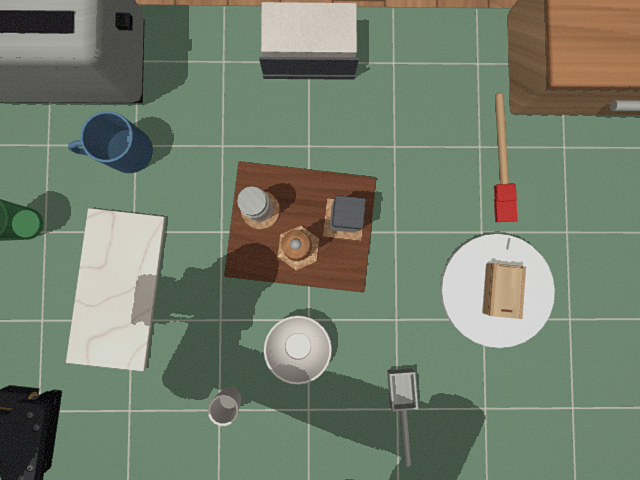

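The pictures show the jar at (255,203), the tin at (348,214) and the mill at (297,246) upright on their own coasters. The box is on the platter at (505,291), with offsets of about 2 mm and the arm clear of everything.

```bash
python3 -c "
from workcell import env
print(env.close_job())"
```

```text
the job is handed in; nothing more can be done
None
```

The job is handed in: the box is on the turntable, the jar, tin and mill are back on their own coasters, and all four are upright and within about 2.5 mm of centre, at about 65 s of the 131 s allowed.

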